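Push a row of tins home against a sprung end plate and hold it

TASK

The three round tins stand touching in a row in the wooden tray. With the fingertips against the last tin, at the tray's open end, push the whole row along as one train until the sprung metal plate is pressed all the way back against the end board, and finish while still holding the row there. Push only on the last tin, keep every tin flat on the tray floor (nothing is lifted or tipped), and leave the other things on the table where they stand.

Things in the scene. Friction and masses are not known exactly. Their poses are not given: they have to be found in the camera images.
- tin_tray: Fixed wooden tray, a straight channel 321 mm long and 89 mm wide. Its origin is on the table surface, on the channel's centre line, below the point where the rear of the last tin comes when the row is fully home; x runs along the channel from the open mouth (x = -85 mm) to the end board (50 mm tall, inner face at x = 221 mm), y across, z up. Floor 8 mm thick (its top at z = 8 mm), side walls 8 mm thick with tops at z = 30 mm, 73 mm between them; the mouth end has no wall.
- spring_plate (a joint): How far the sprung plate is pressed back, in m along the tray's +x: 0 free, 0.020 fully back on the end board. The aluminium plate is 68 mm wide, 10 mm thick and stands from 1 to 37 mm above the tray floor, across the channel in front of the end board; its face towards the tins is at tray x = 191 mm when free, 211 mm when fully pressed. Its spring needs about 2 N to start and 8 N when fully back, and pushes the row out again when let go.
- tin_front: Slip-lid tin, 70.4 mm across the lid (67.6 mm across the body), 36 mm tall, lid rim from 26 to 36 mm above its underside, about 80 g. Origin: centre of its underside; z up. The one nearest the sprung plate; not to be touched by the fingers.
- tin_middle: The same kind of tin, in the middle of the row, touching both its neighbours; origin at the centre of its underside. Not to be touched by the fingers.
- tin_last: The same kind of tin, the one nearest the tray's open mouth: the one to push. Origin at the centre of its underside. At the start its rear is 36 to 77 mm short of home, so the row slides freely for 16 to 57 mm and then presses the plate back 20 mm. Fully home, its origin lies at tray x = 35 mm.
- gem_jar: Bystander: jar of blue gems, 62 mm across, 90 mm tall, origin at the centre of its underside. To be left alone.
- glue_bottle: Bystander: white glue bottle with an orange cap, 47 mm across, 137 mm tall, origin at the centre of its underside. To be left alone.
- mini_lighthouse: Bystander: cream resin lighthouse, 47 mm across, 82 mm tall, origin at the centre of its underside. To be left alone.

How it is judged:
By the outcome, as a careful person would: the job done as asked, in the order asked, and still so for the second after the job is handed in, while the arm keeps its last pose, push and grip.
It also fails if it takes over 35 s, if anything falls off the work surface, if the arm or the gripper's body presses on something with over 40 N, if the wrist force passes 120 N, or if a joint passes its speed limit or range.

ROBOT

A 7-joint arm with a two-finger parallel gripper is mounted at the origin on the work surface; the furniture and walls round the work are solid. World frame = base frame: x ahead of the robot, y to its left, z up, the work surface at z = 0. Lengths are in m, angles in rad, forces in N, time in s.
With the tool pointing down it reaches from about 0.425 to 0.925 m from the base axis. Payload 6.8 kg.
Tool frame: the origin (TCP) lies at the centre of the arm's flange, where the gripper is bolted on; the fingertips stand 173 mm ahead of it and the grasp point (between the pads) lies 155 mm ahead of it (finger_overhang is the distance from the TCP to the fingertips, in m); y points along the fingers, z is the direction in which the jaws open and shut, and the axes are right-handed (so a half turn about y gives the same grasp; the last joint's range is limited). The gripper opens to 85 mm and grips with 20 to 120 N. Pads are 22 mm wide; open, the fingers measure 114 mm over their backs; the gripper's body (76 mm by 85 mm) begins 54 mm behind the grasp point. The pads swing forward as they close: fully open they stand 13 mm farther back than shut.
Start: joints at [-1.245, 0.477, 0.022, 1.555, -0.011, 1.109, -0.083], TCP at [0.284, 0.612, 0.405] pointing down, gripper open.
Joint ranges: [-2.96, 2.96], [-0.34, 2.1], [-1.41, 1.46], [0.24, 2.44], [-1.37, 4.51], [0.17, 1.92], [-2.96, 2.96]. Speed limits (rad/s): [2.39, 2.39, 3.14, 3.14, 3.14, 3.14, 3.14].

INTERFACE

Orientations are given as a rotation vector (axis times angle).
In Python, from bench import get_obs, grab_frame, hand_in, finger_overhang gives the robot as it stands. The module is installed in compiled form; this text tells all that it offers.
- The arm moves only by the shell command python3 -m jog 'ROWS' [FORCE]. ROWS is JSON, a list of rows, each a list of 3 entries, a list of its own where there are three numbers: the shift along the tool's x, y, z in cm, then the turn about the tool's y in rad, then the gripper command: -1 is fully open, 1 is shut, values between are in proportion. In form: [[[x, y, z], twist, gripper], ...]. A call has 1 to 10 rows; each row is the pose to reach, as a shift and turn from the pose commanded when the call began, along the tool's axes at that moment; what a row does not reach only later rows make up. A row lasts 1/8 s, in which the tool goes at most 62.5 mm and 10.7 degrees, less where a joint would pass 70% of its speed; a pose out of reach is approached as far as the arm can. A call with a gripper value outside its range is refused whole. The fingers move at their own pace and stop on an object; FORCE is the grip in N (left out, the last holds). Time passes only in rows, so rows that repeat a pose let the fingers close. It gives the time, the measured TCP pose, the force and the opening at its end, in the units of the state.
- get_obs(): the state, without advancing time (a new reading comes with each control period).
- grab_frame(name): name is "scene" or "top" or "wrist"; returns a dict with "image" (420x560x3 uint8, blue, green, red), "fx", "fy", "cx", "cy" (pixels), "origin" and "rotation" of the camera in the world. Camera axes: x right, y up, looking along -z (the intrinsics and any distortion apply to the point x, -y, -z); pixel columns grow to the right and rows downward; lengths in m; the calibration is good to about 2 mm. A picture is of the moment at which its call begins. There is no depth.
- hand_in(): hands the job in, once; it reports no verdict.
The state is a dict: "clock": time; "joints": joint angles; "qvel": joint speeds; "tau": joint torques, N m; "tcp_pos": TCP position; "orientation": TCP orientation; "contact_force": force on the tool from outside, world axes, zero at the start; "moment": the same for the moment, N m; "grip_width": finger opening in m.
Only numpy, scipy, OpenCV 4.12 (cv2) and the standard library are available. Lean on these libraries where they do the work, as an engineer would, in place of code of your own. Each camera call takes 0.05 s, during which the arm holds its last target.

## Working session

There is one attempt and no reset: what is moved stays moved. The work goes in short steps, Python scripts to look and compute and a shell command to move; the robot and the scene stay as the last step left them, time stands still between calls to the robot, and variables do not carry over. Pictures are saved under pics/ and viewed, and the job is handed in when it is done.

```bash
mkdir -p pics; python3 - <<'E'
from bench import *
import cv2
o=get_obs()
for k in o: print(k,o[k])
print(finger_overhang)
for n in ["scene","top","wrist"]:
    f=grab_frame(n); cv2.imwrite(f"pics/{n}0.png",f["image"]); print(n,{k:f[k] for k in f if k!="image"})
E
```

```text
clock 0.0
joints [-1.24509548  0.47777233  0.0223512   1.55643231 -0.01148244  1.10929249
 -0.08311768]
qvel [ 3.02586890e-04 -1.17502778e-03 -1.50667785e-03 -5.84160045e-04
 -5.89119911e-05  1.77303030e-03 -3.88471509e-04]
tau [ 1.84883324e-04 -5.96454585e+01  1.60788294e+00 -2.81204349e+01
  1.23845605e-02  9.36695753e-03  1.32564023e-05]
tcp_pos [0.28360346 0.61223217 0.40375237]
orientation [-1.54565568  0.34048728 -0.34011957]
contact_force [-0.03133492  0.54284276  0.62637349]
moment [ 0.02127689 -0.0272582  -0.02835554]
grip_width 0.08553293597922942
0.1734
scene {'fx': 402.5350525057306, 'fy': 402.5350525057306, 'cx': 284.784602557937, 'cy': 202.0289799908665, 'origin': array([-0.26306134, -0.60134895,  0.45663132]), 'rotation': array([ 0.97352891, -0.55520524, -0.89196406])}
top {'fx': 457.87211067349995, 'fy': 457.87211067349995, 'cx': 278.1410800886364, 'cy': 208.24063892343804, 'origin': array([ 0.22915478, -0.18862712,  0.89455291]), 'rotation': array([ 0.12246649, -0.1378299 , -1.56357273])}
wrist {'fx': 370.6652651198912, 'fy': 370.6652651198912, 'cx': 281.75882517442466, 'cy': 210.50849442848804, 'origin': array([0.2151065 , 0.64460005, 0.37334735]), 'rotation': array([-0.26837538, -0.16839615,  1.12902269])}
```

View pics/scene0.png

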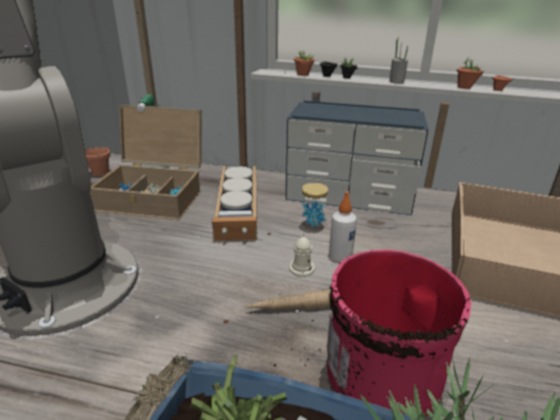

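View pics/top0.png

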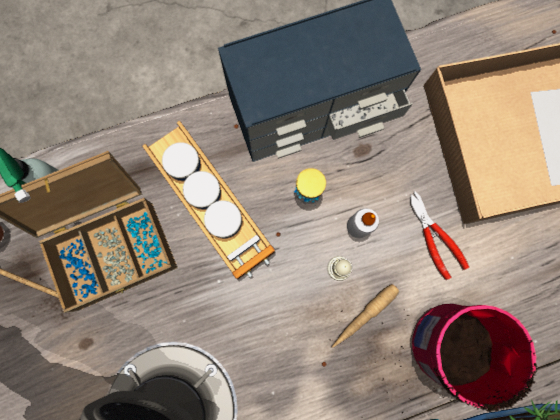

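View pics/wrist0.png

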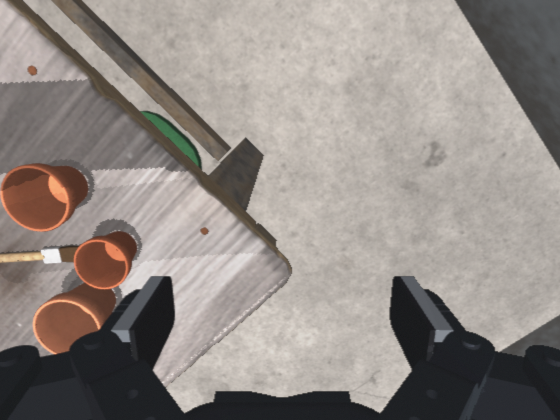

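```bash
cat > h.py <<'E'
from bench import *
import cv2, numpy as np
from scipy.spatial.transform import Rotation as R
def ray(f,u,v):
    d=np.array([(u-f["cx"])/f["fx"],-(v-f["cy"])/f["fy"],-1.0])
    d=R.from_rotvec(f["rotation"]).as_matrix()@d
    return np.array(f["origin"]),d/np.linalg.norm(d)
def onz(f,u,v,z):
    o,d=ray(f,u,v); return o+d*(z-o[2])/d[2]
def tri(rs):
    A=0;b=0
    for o,d in rs:
        P=np.eye(3)-np.outer(d,d);A=A+P;b=b+P@o
    p=np.linalg.solve(A,b); return p,[np.linalg.norm(np.cross(p-o,d))*1000 for o,d in rs]
def proj(f,p):
    q=R.from_rotvec(f["rotation"]).as_matrix().T@(np.array(p)-f["origin"])
    return f["cx"]+f["fx"]*q[0]/-q[2], f["cy"]-f["fy"]*q[1]/-q[2]
E
python3 - <<'E'
from h import *
np.set_printoptions(precision=4,suppress=True)
o=get_obs(); print(R.from_rotvec(o["orientation"]).as_matrix())
t=grab_frame("top"); s=grab_frame("scene")
def blobs(f,box):
    im=f["image"]; hsv=cv2.cvtColor(im,cv2.COLOR_BGR2HSV)
    m=((hsv[...,1]<60)&(hsv[...,2]>190)).astype(np.uint8)
    z=np.zeros_like(m);x0,y0,x1,y1=box;z[y0:y1,x0:x1]=m[y0:y1,x0:x1]
    z=cv2.morphologyEx(z,cv2.MORPH_OPEN,np.ones((5,5)))
    out=[]
    for c in cv2.findContours(z,cv2.RETR_EXTERNAL,cv2.CHAIN_APPROX_NONE)[0]:
        if len(c)>15 and cv2.contourArea(c)>80:
            e=cv2.fitEllipse(cv2.convexHull(c)); out.append(e)
    return out
for e in blobs(t,(140,120,260,245)): print("top",np.round(e[0],1),np.round(e[1],1),onz(t,*e[0],.044))
for e in blobs(s,(210,160,265,225)): print("scene",np.round(e[0],1),np.round(e[1],1),onz(s,*e[0],.044))
a=cv2.resize(t["image"][110:290,130:290],None,fx=4,fy=4*.83,interpolation=cv2.INTER_CUBIC)
a=cv2.resize(t["image"][110:290,130:290],(533,600),interpolation=cv2.INTER_CUBIC);cv2.imwrite("pics/tz.png",a)
a=cv2.resize(s["image"][150:250,80:280],(800,400),interpolation=cv2.INTER_CUBIC);cv2.imwrite("pics/sz.png",a)
E
```

```text
[[ 0.9074 -0.0005  0.4203]
 [-0.4203 -0.0013  0.9074]
 [ 0.0001 -1.     -0.0014]]
top [200.8 189.7] [ 47.6 112.1] [ 0.4066 -0.0502  0.044 ]
scene [237.6 197.5] [12.3 22. ] [ 0.3499 -0.0979  0.044 ]
scene [237.3 183.9] [ 9.  24.3] [ 0.404  -0.0543  0.044 ]
scene [238.8 171.9] [ 8.7 18.6] [ 0.4607 -0.0139  0.044 ]
```

View pics/tz.png

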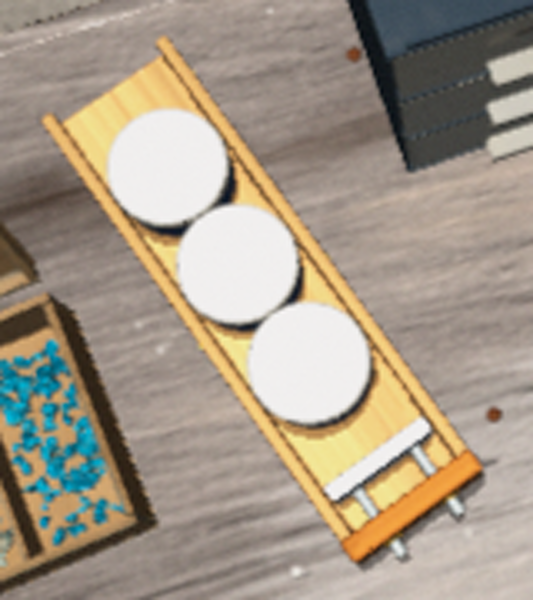

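View pics/sz.png

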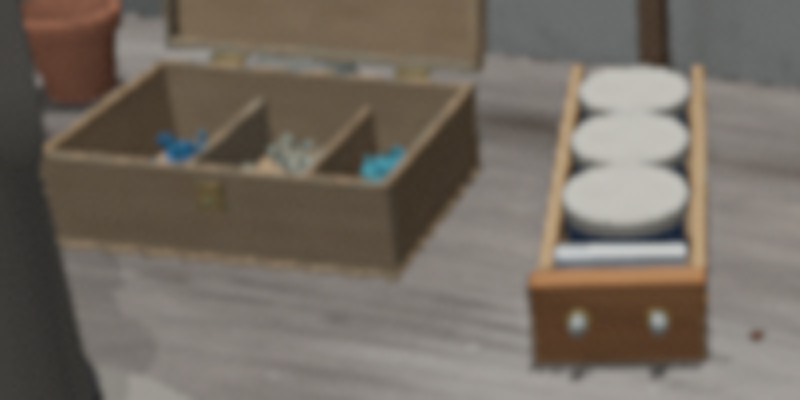

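```bash
python3 - <<'E'
from h import *
np.set_printoptions(precision=4,suppress=True)
t=grab_frame("top"); s=grab_frame("scene")
im=t["image"]; hsv=cv2.cvtColor(im,cv2.COLOR_BGR2HSV)
x0,y0,x1,y1=130,110,290,290;K=4
crop=cv2.resize(hsv[y0:y1,x0:x1],None,fx=K,fy=K,interpolation=cv2.INTER_LINEAR)
m=((crop[...,1]<60)&(crop[...,2]>190)).astype(np.uint8)
dt=cv2.distanceTransform(m,cv2.DIST_L2,5)
n,l,st,cen=cv2.connectedComponentsWithStats((dt>40).astype(np.uint8))
C=[]
for i in range(1,n):
    # weighted fit: pixels within region grown 
    c=cen[i]; cnts=cv2.findContours(m,cv2.RETR_EXTERNAL,cv2.CHAIN_APPROX_NONE)[0]
    P=np.vstack(cnts)[:,0,:].astype(float); 
    for r in range(5):
        d=np.linalg.norm(P-c,axis=1); q=P[abs(d-72)<5]
        (cx,cy),ax,_=cv2.fitEllipse(q.astype(np.float32)); c=np.array([cx,cy])
    u=(c+.5)/K-.5+[x0,y0]; C.append(u); print("top tin",u,np.array(ax)/K,len(q),onz(t,*u,.044))
mk=cv2.inRange(crop,(5,60,90),(30,255,255))
# scene tins
S=[(237.6,197.5),(237.3,183.9),(238.8,171.9)]
C=sorted(C,key=lambda u:-u[1])
for c,u in zip(C,S): print("tri",tri([ray(t,*c),ray(s,*u)]))
z=lambda a,b:((a+.5)/3.331-.5+130,(b+.5)/3.333-.5+110)
print("mouth R",onz(t,*z(163,38),.03),"mouth L",onz(t,*z(45,118),.03))
print("end R",onz(t,*z(483,467),.05),"end L",onz(t,*z(350,560),.05))
print("plate R",onz(t,*z(430,422),.045),"plate L",onz(t,*z(328,490),.045))
# tray in wood colour: straight wall lines
g=cv2.cvtColor(im,cv2.COLOR_BGR2GRAY)
L=cv2.createLineSegmentDetector().detect(g[y0:y1,x0:x1])[0][:,0]
for a in L:
    p=onz(t,a[0]+x0,a[1]+y0,.03);q=onz(t,a[2]+x0,a[3]+y0,.03)
    if np.linalg.norm(p-q)>.06: print(np.round(a+[x0,y0]*2,1),p[:2],q[:2],np.degrees(np.arctan2(*(q-p)[1::-1]))%180)
E
```

```text
top tin [179.6343 159.424 ] [34.681 35.83 ] 419 [ 0.4654 -0.0081  0.044 ]
top tin [200.583 188.503] [35.4913 36.1667] 449 [ 0.4088 -0.0498  0.044 ]
top tin [221.9044 218.1042] [35.8142 36.753 ] 431 [ 0.3523 -0.0914  0.044 ]
top tin [289.375 289.375] [0. 0.] 18 [ 0.2211 -0.2177  0.044 ]
top tin [263.4329 281.3552] [35.5602 37.4461] 87 [ 0.2355 -0.1702  0.044 ]
tri (array([ 0.219 , -0.2112,  0.1342]), [np.float64(4.516300286585659), np.float64(4.516300286585682)])
tri (array([ 0.2398, -0.1785,  0.1426]), [np.float64(8.01400548221519), np.float64(8.014005482215254)])
tri (array([ 0.3457, -0.102 ,  0.1081]), [np.float64(4.184303054006989), np.float64(4.184303054007029)])
mouth R [ 0.5475 -0.0001  0.03  ] mouth L [0.4979 0.0671 0.03  ]
end R [ 0.2929 -0.1905  0.05  ] end L [ 0.2419 -0.1179  0.05  ]
plate R [ 0.3183 -0.1608  0.045 ] plate L [ 0.2803 -0.1046  0.045 ]
[230.3 258.9 259.2 237.9] [ 0.277  -0.1073] [ 0.3167 -0.1613] 126.38154308252984
[251.3 160.4 234.  110.3] [ 0.4681 -0.1445] [ 0.5704 -0.1088] 19.234653533236273
[129.6 241.  142.5 274.6] [0.3101 0.083 ] [0.2474 0.0556] 23.5465
[... 974 characters left out ...]
.9 119.4] [0.5686 0.0115] [0.5503 0.092 ] 102.83612965528837
[239.8 110.1 251.5 147. ] [ 0.571  -0.1204] [ 0.4952 -0.1445] 17.66504305091493
[226.9 268.2 177.9 282.5] [ 0.2596 -0.1013] [ 0.233  -0.0109] 106.40857704681892
[170.7 288.3 208.  276.4] [0.2224 0.0022] [ 0.2443 -0.0664] 107.70993863964156
[179.1 267.1 218.2 258.4] [ 0.2615 -0.012 ] [ 0.278  -0.0846] 102.79941415720475
[271.9 162.  240.4 168.4] [ 0.4651 -0.1845] [ 0.4521 -0.1235] 102.0829969678858
[169.2 241.2 203.2 234.6] [0.31   0.0084] [ 0.3227 -0.0551] 101.2866877681991
[252.  122.3 288.1 110.6] [ 0.5458 -0.1449] [ 0.5704 -0.2163] 109.03442180120246
[288.2 113.5 254.4 124.5] [ 0.5646 -0.2165] [ 0.5412 -0.1497] 109.2917232481692
```

```bash
python3 - <<'E'
from h import *
np.set_printoptions(precision=4,suppress=True)
t=grab_frame("top"); s=grab_frame("scene")
C=[(221.9,218.1),(200.6,188.5),(179.6,159.4)]
S=[(237.6,197.5),(237.3,183.9),(238.8,171.9)]
# scene lids by zoom eyeballing, scale 4
S2=[(80+626/4,150+195/4),(80+632/4,150+137/4),(80+634/4,150+90/4)]
for c,u,v in zip(C,S,S2): print("tri",tri([ray(t,*c),ray(s,*u)]),tri([ray(t,*c),ray(s,*v)]))
print("green",tri([ray(t,8,160),ray(s,147,100)]))
a=cv2.resize(t["image"][90:260,0:180],(635,600),interpolation=cv2.INTER_CUBIC);cv2.imwrite("pics/t2.png",a)
a=cv2.resize(s["image"][60:220,60:260],(750,600),interpolation=cv2.INTER_CUBIC);cv2.imwrite("pics/s2.png",a)
print(get_obs()["clock"])
E
```

```text
tri (array([ 0.3539, -0.0923,  0.0406]), [np.float64(1.6988978027309287), np.float64(1.6988978027309016)]) (array([ 0.3536, -0.091 ,  0.0373]), [np.float64(0.41967296059515685), np.float64(0.4196729605951293)])
tri (array([ 0.4096, -0.0494,  0.0405]), [np.float64(0.1350307838230005), np.float64(0.13503078382307723)]) (array([ 0.4104, -0.0498,  0.0394]), [np.float64(0.9405019804242457), np.float64(0.9405019804241143)])
tri (array([ 0.4671, -0.0078,  0.0401]), [np.float64(0.8265072356183075), np.float64(0.8265072356182637)]) (array([ 0.4674, -0.0071,  0.0382]), [np.float64(0.41011032379511503), np.float64(0.41011032379506884)])
green (array([0.4173, 0.2322, 0.1954]), [np.float64(5.448133274057876), np.float64(5.44813327405795)])
0.45
```

View pics/t2.png

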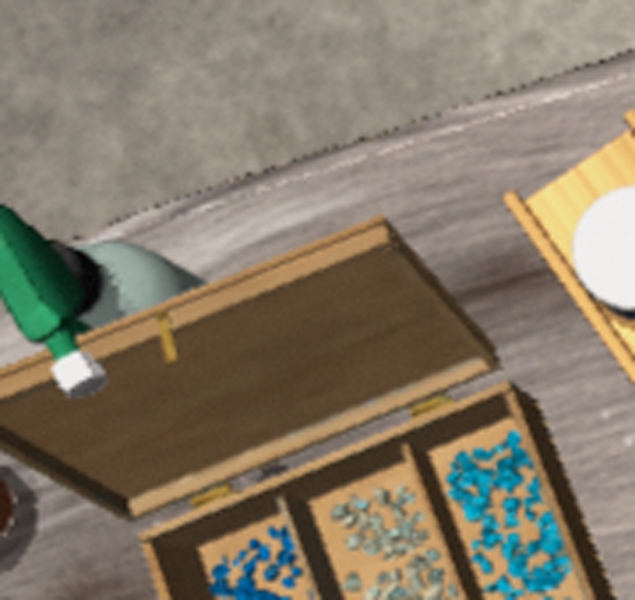

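View pics/s2.png

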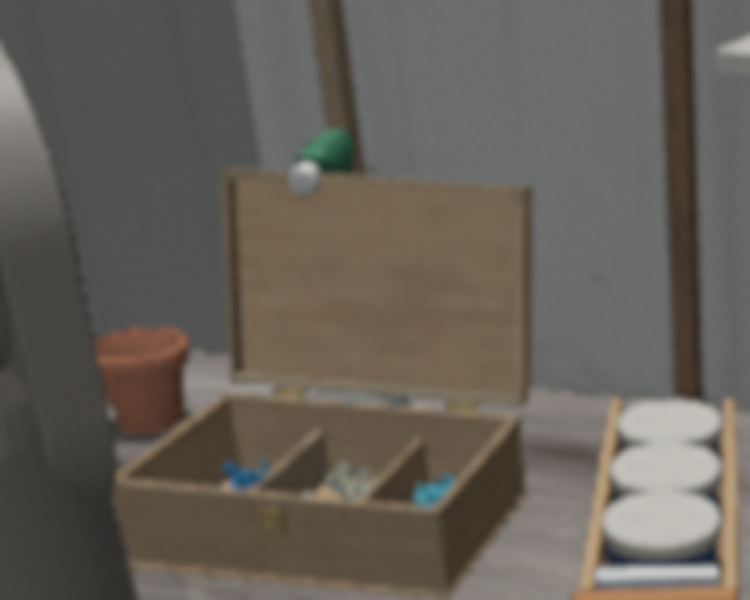

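```bash
python3 -m jog '[[[0,-5,0],0,1],[[4,-9,-4],0.18,1],[[8,-9,-8],0.36,1],[[13,-9,-12],0.54,1],[[18,-9,-16.5],0.72,1],[[22,-9,-21],0.9,1],[[27,-9,-25],1.08,1],[[31,-9,-29],1.26,1],[[36,-9,-34],1.44,1],[[40,-9,-38],1.62,1]]' 40; python3 - <<'E'
from h import *
t=grab_frame("top"); s=grab_frame("scene")
print("lid corner",tri([ray(t,109,152),ray(s,200.8,110.1)]))
cv2.imwrite("pics/top1.png",t["image"])
o=get_obs()
M=R.from_rotvec(o["orientation"]).as_matrix();print(np.degrees(np.arctan2(M[1,2],M[0,2])),o["joints"])
# to target
tg=np.array([0.519,0.031,o["tcp_pos"][2]]);print(M.T@(tg-o["tcp_pos"])*100)
E
```

```text
clock: 1.7
tcp_pos: [0.4864, 0.0996, 0.4951]
orientation: [-0.936, 1.559, -1.559]
contact_force: [1.0, -0.3, -0.5]
grip_width: -0.0
lid corner (array([0.43524513, 0.07306789, 0.192223  ]), [np.float64(0.8494480000078706), np.float64(0.8494480000079063)])
-28.53394981012925 [-0.8090723   0.08990195  0.53576782  1.88258568 -0.04754917  1.18056395
 -0.75505785]
[4.05454565 0.01496943 5.78462226]
```

View pics/top1.png

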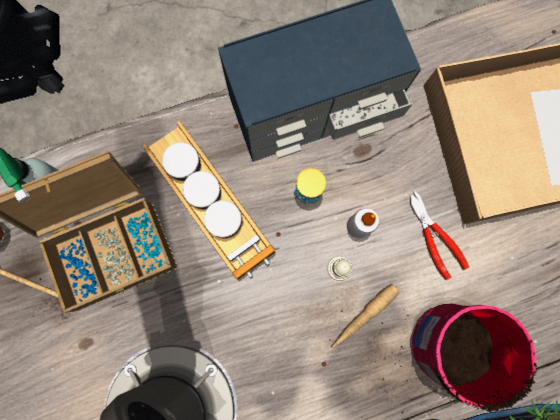

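```bash
python3 -m jog '[[[2,0,3],0.18,1],[[4.05,1,5.8],0.36,1],[[4.05,6,5.8],0.438,1],[[4.05,11,5.8],0.438,1],[[4.05,16,5.8],0.438,1],[[4.05,21,5.8],0.438,1],[[4.05,21,5.8],0.438,1],[[4.05,21,5.8],0.438,1]]'; cat > st.py <<'E'
from h import *
import sys
np.set_printoptions(precision=4,suppress=True)
for n in ("top","wrist"):
    f=grab_frame(n); cv2.imwrite(f"pics/{n}{sys.argv[1]}.png",f["image"])
o=get_obs()
M=R.from_rotvec(o["orientation"]).as_matrix();print(np.degrees(np.arctan2(M[1,2],M[0,2])),M[:,1],o["joints"],o["tcp_pos"],o["contact_force"])
u=np.array([-.805,-.5933]);d=o["tcp_pos"][:2]-[.456,-.0155];print("tray x,y mm",d@u*1000,d@[.5933,-.805]*1000, "clock",o["clock"])
E
python3 st.py 2
```

```text
clock: 2.8
tcp_pos: [0.5195, 0.039, 0.2863]
orientation: [-0.62, 1.847, -1.847]
contact_force: [0.3, -1.1, 0.1]
grip_width: 0.0003
-52.75882703311176 [ 0.0038  0.0013 -1.    ] [-0.6241  0.4205  0.5379  2.056  -0.3165  0.7402 -0.8098] [0.5197 0.039  0.2869] [-0.2532  0.5829 -0.1036]
tray x,y mm -83.65217753155456 -6.060719360051957 clock 2.9
```

View pics/wrist2.png

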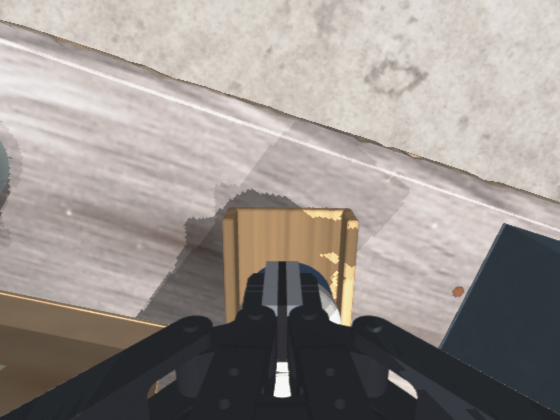

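View pics/top2.png

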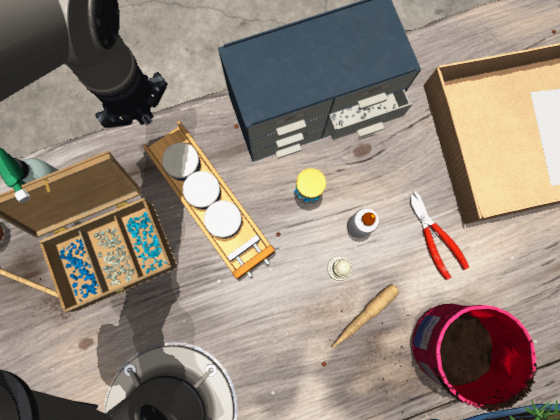

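```bash
python3 - <<'E'
from h import *
np.set_printoptions(precision=4,suppress=True)
w=grab_frame("wrist"); g=cv2.cvtColor(w["image"],cv2.COLOR_BGR2GRAY)
cv2.imwrite("pics/wz.png",cv2.resize(w["image"][195:335,210:370],None,fx=4,fy=4,interpolation=cv2.INTER_CUBIC))
x0,y0=200,190
L=cv2.createLineSegmentDetector().detect(g[y0:330,x0:380])[0][:,0]
for a in L:
    if np.hypot(a[2]-a[0],a[3]-a[1])>30:
        p=onz(w,a[0]+x0,a[1]+y0,.03);q=onz(w,a[2]+x0,a[3]+y0,.03)
        print(np.round(a+[x0,y0]*2,1),p[:2],q[:2],np.degrees(np.arctan2(*(q-p)[1::-1]))%180)
E
```

```text
[335.7 303.1 341.  215.6] [ 0.4941 -0.0273] [0.5452 0.0107] 36.61032380935506
[347.3 218.2 340.3 320.5] [0.5463 0.0064] [ 0.4854 -0.0388] 36.53024643412263
[340.6 210.7 304.4 210.1] [0.5476 0.013 ] [0.5339 0.0317] 126.21054353006086
[276.9 314.4 277.7 263.1] [ 0.4624 -0.0002] [0.494 0.023] 36.2863714536506
[241.3 308.  247.3 277.2] [0.4515 0.0225] [0.4732 0.0331] 25.842886644861718
[285.6 263.1 286.3 314.4] [0.4972 0.0188] [ 0.4664 -0.0055] 38.192059991488634
[309.3 206.7 349.4 207.6] [0.5376 0.0306] [0.5525 0.0099] 125.81674049653235
[235.3 320.6 233.8 264.3] [0.4407 0.0201] [0.4755 0.0458] 36.48806033384118
[279.1 193.7 306.7 208.3] [0.5327 0.0511] [0.5357 0.0313] 98.6287461390983
[358.4 228.  355.2 264.3] [ 0.5455 -0.0038] [ 0.5247 -0.0189] 36.00869088331174
[237.2 208.1 239.2 306.9] [0.509  0.0667] [0.4514 0.0242] 36.388432556816326
[264.6 269.3 261.1 303.3] [0.4851 0.0273] [0.4628 0.0138] 31.28034088793052
[302.2 303.2 298.1 264.2] [ 0.48   -0.0088] [0.5016 0.0116] 43.49155358085664
[222.  220.6 225.7 320.6] [0.4962 0.0696] [0.4366 0.0254] 36.56649385060982
[300.7 210.2 238.1 209. ] [0.5324 0.0336] [0.5088 0.0659] 126.10379577301535
[233.6 263.2 232.6 219.4] [0.4761 0.0464] [0.501  0.0646] 36.23240626308179
[289.6 214.4 288.7 254.4] [0.5259 0.0375] [0.5035 0.0209] 36.407118838780946
```

View pics/wz.png

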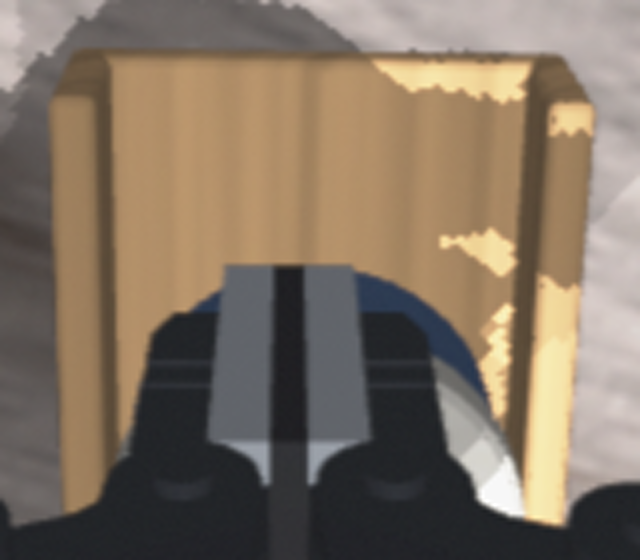

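```bash
python3 -m jog '[[[0,1,0],0.0,1],[[0,2,0],0.0,1],[[0,2,0],0,1]]'; python3 st.py 3
```

```text
clock: 3.32
tcp_pos: [0.5182, 0.0389, 0.2637]
orientation: [-0.625, 1.849, -1.848]
contact_force: [-0.4, 0.3, -0.5]
grip_width: -0.0003
-52.78122174735942 [-0.0006 -0.0003 -1.    ] [-0.6035  0.4565  0.515   2.0698 -0.3442  0.6981 -0.7865] [0.5187 0.0388 0.2644] [-0.1766  0.5967  0.0033]
tray x,y mm -82.63640450476558 -6.5124985072215456 clock 3.425
```

```bash
python3 -m jog '[[[0,1,0.6],0.014,1],[[0,4,0.6],0.014,1],[[0,6.5,0.6],0.014,1],[[0,7.5,0.6],0.014,1],[[0,7.5,0.6],0.014,1],[[0,7.5,0.6],0.014,1]]'; python3 st.py 4
```

```text
clock: 4.18
tcp_pos: [0.5228, 0.034, 0.1904]
orientation: [-0.609, 1.856, -1.857]
contact_force: [-0.2, 0.3, 0.7]
grip_width: 0.0003
-53.5736784260676 [ 0.0015  0.0004 -1.    ] [-0.5156  0.5853  0.423   2.0881 -0.4465  0.5532 -0.7052] [0.5228 0.0341 0.1905] [ 0.5977  0.134  -0.3059]
tray x,y mm -83.19707665474787 -0.3590405749597318 clock 4.275
```

View pics/wrist4.png

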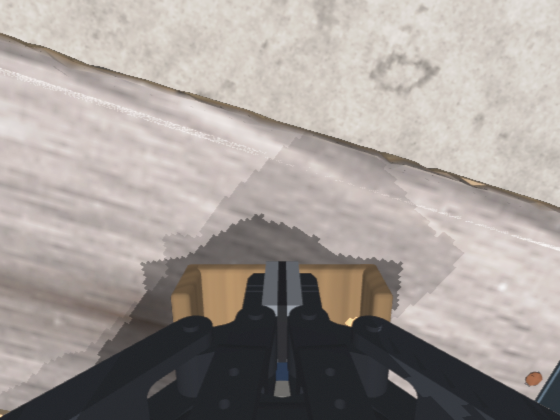

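View pics/top4.png

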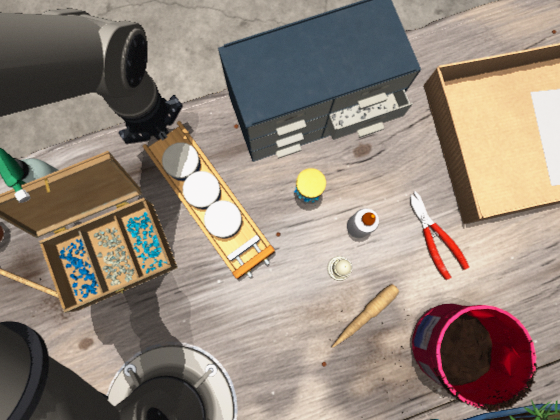

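```bash
python3 -m jog '[[[0.6,0,0],0,1],[[1.2,0,0],0,1],[[1.6,0,0],0,1],[[2.0,0,0],0,1],[[2.4,0,0],0,1],[[2.8,0,0],0,1],[[3.2,0,0],0,1],[[3.6,0,0],0,1],[[4.0,0,0],0,1],[[4.0,0,0],0,1]]'; python3 st.py 5
```

```text
clock: 5.52
tcp_pos: [0.4898, 0.0101, 0.1897]
orientation: [-0.611, 1.857, -1.857]
contact_force: [0.1, -0.1, -0.8]
grip_width: -0.0
-53.58000590659925 [-0.0004 -0.     -1.    ] [-0.4805  0.549   0.4151  2.1649 -0.4462  0.5095 -0.6604] [0.49   0.0103 0.1897] [ 1.4801 -0.1329 -0.2238]
tray x,y mm -42.63722131612171 -0.5762994452081135 clock 5.625
```

View pics/top5.png

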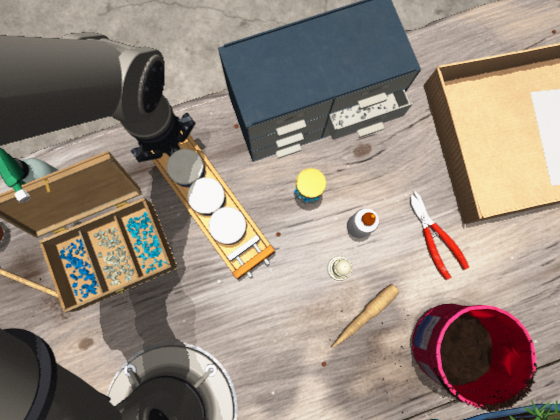

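```bash
python3 -m jog '[[[0.4,0,0],0,1],[[0.8,0,0],0,1],[[1.2,0,0],0,1],[[1.5,0,0],0,1],[[1.8,0,0],0,1],[[2.1,0,0],0,1],[[2.4,0,0],0,1],[[2.4,0,0],0,1]]'; python3 st.py 6
```

```text
clock: 6.62
tcp_pos: [0.4713, -0.0037, 0.1899]
orientation: [-0.61, 1.856, -1.856]
contact_force: [4.2, 3.2, -0.0]
grip_width: 0.0002
-53.55520385098168 [ 0.0012  0.0003 -1.    ] [-0.4564  0.5271  0.4099  2.2077 -0.4462  0.4835 -0.6315] [ 0.4713 -0.0037  0.1899] [ 4.4904  2.5687 -0.1291]
tray x,y mm -19.309473625663237 -0.45729918529959507 clock 6.725
```

View pics/top6.png

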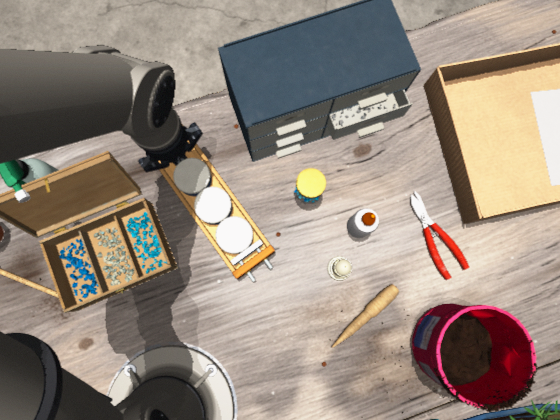

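```bash
python3 -m jog '[[[0.2,0,0],0,1],[[0.4,0,0],0,1],[[0.6,0,0],0,1],[[0.8,0,0],0,1],[[0.9,0,0],0,1],[[0.9,0,0],0,1]]'; python3 st.py 7
```

```text
clock: 7.48
tcp_pos: [0.4649, -0.0086, 0.1902]
orientation: [-0.608, 1.855, -1.855]
contact_force: [6.2, 4.9, -0.1]
grip_width: 0.0001
-53.52226000099817 [ 0.0032  0.0006 -1.    ] [-0.4468  0.519   0.4074  2.2224 -0.4465  0.4734 -0.6203] [ 0.4649 -0.0085  0.1901] [ 6.5322  5.0226 -0.1869]
tray x,y mm -11.295764095086179 -0.3237513372726148 clock 7.575
```

Force 8 N; nearly home. Press on in small steps until the force climbs above the spring's.

```bash
python3 -m jog '[[[0.1,0,0],0,1],[[0.2,0,0],0,1],[[0.2,0,0],0,1]]'; python3 -m jog '[[[0.1,0,0],0,1],[[0.2,0,0],0,1],[[0.2,0,0],0,1]]'; python3 st.py 8
```

```text
clock: 7.95
tcp_pos: [0.4635, -0.0096, 0.1902]
orientation: [-0.608, 1.854, -1.855]
contact_force: [6.4, 6.3, -0.6]
grip_width: 0.0001
clock: 8.32
tcp_pos: [0.4628, -0.0104, 0.1905]
orientation: [-0.606, 1.853, -1.854]
contact_force: [7.9, 6.7, -0.1]
grip_width: 0.0002
-53.48925917114284 [ 0.0059  0.0011 -1.    ] [-0.4426  0.5153  0.406   2.2278 -0.4471  0.4684 -0.6152] [ 0.4628 -0.0104  0.1905] [ 8.0438  6.8856 -0.1143]
tray x,y mm -8.48146863133106 -0.08098819586078387 clock 8.425
```

```bash
python3 -m jog '[[[0.2,0,0],0,1],[[0.3,0,0],0,1],[[0.3,0,0],0,1]]';python3 -m jog '[[[0.2,0,0],0,1],[[0.3,0,0],0,1],[[0.3,0,0],0,1]]'; python3 st.py 9
python3 - <<'E'
import cv2
im=cv2.imread("pics/top9.png");cv2.imwrite("pics/tz9.png",cv2.resize(im[130:290,140:290],(562,600),interpolation=cv2.INTER_CUBIC))
E
```

```text
clock: 8.8
tcp_pos: [0.4623, -0.0112, 0.1912]
orientation: [-0.602, 1.85, -1.853]
contact_force: [12.3, 9.9, 0.2]
grip_width: 0.0003
clock: 9.18
tcp_pos: [0.4617, -0.0121, 0.1918]
orientation: [-0.598, 1.847, -1.851]
contact_force: [17.7, 12.9, -0.1]
grip_width: 0.0001
-53.36396055932766 [ 0.0149  0.0026 -0.9999] [-0.4367  0.5093  0.4025  2.2326 -0.4489  0.4591 -0.6075] [ 0.4617 -0.0121  0.1918] [17.0877 12.9669 -0.3778]
tray x,y mm -6.612468752917533 0.6997349770535324 clock 9.275
```

View pics/tz9.png

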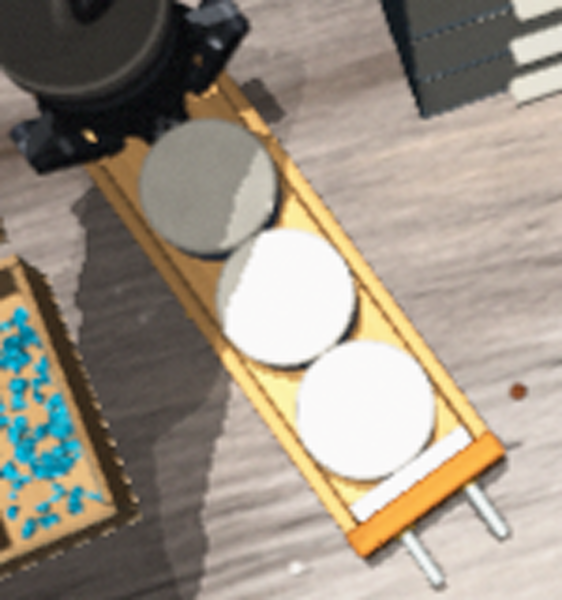

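View pics/wrist9.png

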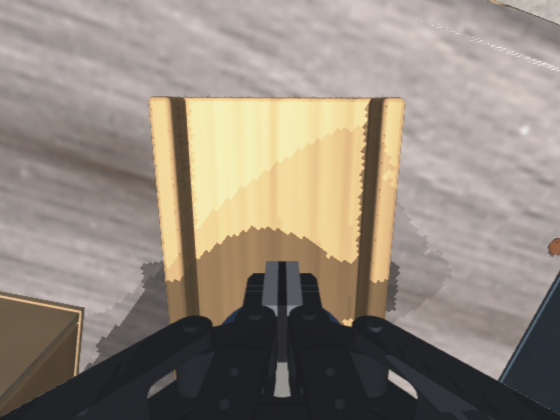

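```bash
python3 -m jog '[[[0,0,0],0,1],[[0,0,0],0,1],[[0,0,0],0,1],[[0,0,0],0,1]]'; python3 st.py 10; python3 - <<'E'
from h import *
np.set_printoptions(precision=4,suppress=True)
t=grab_frame("top"); s=grab_frame("scene")
cv2.imwrite("pics/sc10.png",cv2.resize(s["image"][110:290,190:370],(600,600),interpolation=cv2.INTER_CUBIC))
z=lambda a,b:((a+.5)/3.75-.5+140,(b+.5)/3.75-.5+130)
u=np.array([-.805,-.5933]);
for n,p,h in (("front",(366,410),.044),("mid",(286,298),.044),("last",(210,187),.044),("plate front",(412,472),.045)):
    q=onz(t,*z(*p),h); print(n,q,"tray x",(q[:2]-[.456,-.0155])@u*1000)
E
```

```text
clock: 9.78
tcp_pos: [0.4617, -0.0121, 0.1918]
orientation: [-0.598, 1.847, -1.851]
contact_force: [17.8, 13.1, 0.7]
grip_width: 0.0002
-53.36463283507753 [ 0.015   0.0026 -0.9999] [-0.4367  0.5092  0.4025  2.2326 -0.4489  0.4591 -0.6075] [ 0.4617 -0.0121  0.1918] [17.7582 12.8204 -0.742 ]
tray x,y mm -6.617379408688498 0.6966303149100215 clock 9.875
front [ 0.3132 -0.1208  0.044 ] tray x 177.40996606050552
mid [ 0.3694 -0.0798  0.044 ] tray x 107.84133511927323
last [ 0.4262 -0.0399  0.044 ] tray x 38.42728287669714
plate front [ 0.2826 -0.1441  0.045 ] tray x 215.88859470524912
```

View pics/sc10.png

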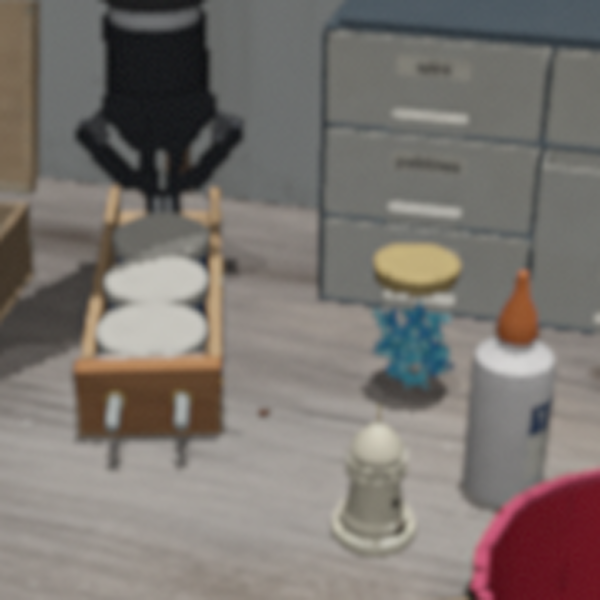

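```bash
python3 -c "
from bench import *
hand_in()"
```

```text
the job is handed in; nothing more can be done
```

The row of tins is home and the sprung plate is pressed back against the end board. I handed the job in at about 10 s on the robot's clock, with the arm still holding the row there. I used the shut fingertips, pointing straight down on the tray's centre line, and pushed only on the last tin.

**Last checks:**
- **Plate:** the top view shows no visible gap between plate and end board, and the guide rods stick out behind the board.
- **Force:** it followed the spring up to about 8 N. It then rose steeply to about 22 N for little further travel, and both force and pose held steady over the last half second.
- **Tins:** all three are still touching and look flat in the pictures. The gem jar, glue bottle and lighthouse look undisturbed in the final scene picture; I did not measure them.

**What disagreed:**
- **Position:** my picture measurements put the last tin at tray x ≈ 38 mm instead of 35, and the plate face at about 216 mm instead of 211. I put this down to a 3–5 mm error in my estimate of the tray's origin. So I judged "fully back" by the force rise and the closed gap.
- **Tool pose:** under the load the tool tilts by about 0.9°.

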